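# Dispense the vitamin chews into the dish

### The arm

A 6-joint arm with a two-finger parallel gripper is mounted at the origin on the work surface. World frame = base frame: x ahead of the robot, y to its left, z up, the work surface at z = 0. Lengths are in m, angles in rad, forces in N, time in s.
With the tool pointing down it reaches from about 0.35 to 0.8 m from the base axis. Payload 7.3 kg.
Tool frame: the origin (TCP) lies midway between the tips of the shut fingers; the grasp point (between the pads) lies 19 mm behind it (manip.grip_point_offset is the distance from the TCP to the grasp point, in m); z points along the fingers, x is the direction in which the jaws open and shut, and the axes are right-handed (so a half turn about z gives the same grasp; the last joint's range is limited). The gripper opens to 85 mm and grips with 20 to 120 N. Pads are 22 mm wide; open, the fingers measure 114 mm over their backs; the gripper's body (76 mm by 85 mm) begins 54 mm behind the grasp point. The pads swing forward as they close: fully open they stand 13 mm farther back than shut.
Start: joints at [-1.32, 0.342, 1.524, -0, 1.275, -0.146], TCP at [0.203, -0.484, 0.231] pointing down, gripper open.
Joint ranges: [-2.53, 2.53], [-0.77, 2.02], [0.04, 2.7], [-1, 4.14], [0.28, 2.66], [-3.11, 3.11]. Speed limits (rad/s): [2.57, 2.57, 3.14, 3.14, 3.14, 3.14].

### API

Orientations are given as a unit quaternion [x, y, z, w].
In Python, from workcell import manip, viewer, ticket gives the robot as it stands.
- The arm moves only by the tool send_rows, never from a script. Its argument "moves" is one flat list of numbers, 5 for each row, row after row: the shift along the world's x, y, z in m, then the turn about the world's z in degrees, then the opening in per cent of the stroke, from 0 (shut) to 100 (fully open). A call has exactly 10 rows; each row shifts and turns the commanded pose from where the row before left it; what a row does not reach is not made up. A row lasts 1/12 s, in which the tool goes at most 41.7 mm and 7.16 degrees, less where a joint would pass 70% of its speed; a pose out of reach is approached as far as the arm can. A call with a gripper value outside its range is refused whole. The fingers move at their own pace and stop on an object; "newtons" is the grip in N (left out, the last holds). Time passes only in rows, so rows that do not move let the fingers close, or fill a call up. It gives the time, the measured TCP pose, the force and the opening at its end, in the units of the state.
- manip.state(): the state, without advancing time (a new reading comes with each control period).
- viewer.get_image(name): name is "scene" or "top" or "wrist"; returns a dict with "image" (480x640x3 uint8, red, green, blue), "depth" (480x640 float32, m along the optical axis (not along the pixel's ray), 0 where there is no reading), "fx", "fy", "cx", "cy" (pixels), "world_to_cam" (4x4, takes a point from world to camera coordinates). Camera axes: x right, y down, z forward; pixel columns grow to the right and rows downward; lengths in m; the calibration is good to about 2 mm. A picture is of the moment at which its call begins.
- ticket.sign_off(): hands the job in, once; it reports no verdict.
The state is a dict: "time_s": time; "qpos": joint angles; "joint_velocities": joint speeds; "effort": joint torques, N m; "ee_pos": TCP position; "tool_rot": TCP orientation; "ft_force": force on the tool from outside, world axes, zero at the start; "ft_torque": the same for the moment, N m; "grip_width": finger opening in m.
Only numpy, scipy, OpenCV 4.12 (cv2) and the standard library are available. Lean on these libraries where they do the work, as an engineer would, in place of code of your own. Each camera call takes 0.05 s, during which the arm holds its last target.

### The job

Push the white dish along the counter until it sits centred under the dispenser's outlet, then press the dispenser's thumb plate down and hold it until all three round chews have rolled out into the dish, and let it up again so that the gate closes. Slide the dish without lifting or tipping it, do not touch the chews, and leave the bottle, glass and spoon as they stand.

Things in the scene. Friction and masses are not known exactly. Their poses are not given: they have to be found in the camera images.
- dispenser: Chew dispenser, fixed; origin on the counter below the lever's pivot; -x points to the outlet, +x to the thumb plate, z up. Wooden foot 160 x 84 mm (x -45 to +115 mm; it does not reach under the outlet), aluminium one-lane track 33 mm wide sloping down to -x by 8 deg to the outlet spout.
- outlet (a point): Point on the counter straight below the middle of the outlet, where the chews drop; the dish's centre belongs here. It lies 125 mm from the dispenser's origin along its -x axis. The square outlet spout above it is 42 mm long, 34 mm wide, its lower edge 51 mm and its top 77 mm above the counter.
- pivot (a point): Middle of the steel rocking lever's pivot pin, 121 mm above the counter, between two brackets (69 mm over the pin's heads, 129 mm tall). The lever lies along the track, 44 mm wide; its gate blade is 75 mm in front of the pivot (top at 127 mm), its thumb plate 60 mm behind it.
- thumb_plate (a point): Thumb plate on the raised rear end of the lever, rubber-topped, 40 x 50 mm; this point is the centre of its top face, 60 mm behind the pivot and 143 mm above the counter when released. Its top then slopes up to the rear by 9 deg. Pressed fully it goes down by 21 mm and about 5 mm to the rear, against a spring: 2 N to start, 4 N when fully down, where it meets a firm stop. It springs back when let go.
- rocker (a joint): Lever angle in rad: 0 released, gate shut; 0.33 fully pressed, gate fully raised. Chews can pass from about 0.25.
- dish: Small white round dish, loose, about 0.2 kg, 110 mm across the rim (86 mm across the foot), 24 mm tall, wall 4 mm, inner floor 5 mm above the counter; origin at the centre of its underside. It starts to one side of the outlet, 115 to 160 mm from the dispenser's centre line, the bottle on the other side.
- chew1_center (a point): Centre of round chew 1 (ball, 25 mm diameter, 10 g); the three wait in a row on the track behind the gate, chew 1 next to it. Held down, the lever lets all three out in about 1 s.
- chew2_center (a point): Centre of round chew 2 (ball, 25 mm diameter, 10 g); the three wait in a row on the track behind the gate, chew 1 next to it. Held down, the lever lets all three out in about 1 s.
- chew3_center (a point): Centre of round chew 3 (ball, 25 mm diameter, 10 g); the three wait in a row on the track behind the gate, chew 1 next to it. Held down, the lever lets all three out in about 1 s.
- bottle: Amber glass bottle with black cap, 54 mm across, 95 mm tall; origin at the centre of its underside. Leave it alone.
- glass: Drinking glass, 68 mm across, 110 mm tall, beside the dispenser; origin at the centre of its underside. Leave it alone.
- spoon: Steel spoon, 170 mm long, lying on the other side of the dispenser from the glass; origin near its middle on the counter. Leave it alone.
- chew1: Round chew 1 itself (a ball 25 mm across; see its centre point).
- chew2: Round chew 2 itself (a ball 25 mm across; see its centre point).
- chew3: Round chew 3 itself (a ball 25 mm across; see its centre point).
Things that resemble listed ones, but are neither listed nor needed, are in the scene too. What is meant by the dish is not red or turquoise, and is the larger of those in its own colour.

How it is judged:
On the way, in this order (a step that is already met when the one before it is completed fails the run):
1. the dish rests centred under the outlet (within 27 mm), the gate still shut (horizontal distance between dish and outlet below 0.027 m and linear speed of dish below 0.02 m/s and value of joint rocker below 0.05 rad), for 0.2 s.
2. the lever is pressed down by a finger on its thumb plate (value of joint rocker above 0.15 rad and contact force between the fingers and dispenser above 0.5 N and distance between the grasp point and thumb_plate below 0.06 m), for 0.05 s.
At the end, for the whole second after the job is handed in: All three chews lie at rest in the dish (centres within 45 mm of its axis), the dish stands level on the counter within 35 mm of the point below the outlet, and the lever is back up with the gate shut (under 0.04 rad) (horizontal distance between each of chew1_center, chew2_center, chew3_center and dish below 0.045 m and z of chew1_center in the frame of dish between 0.01 and 0.045 m and z of chew2_center in the frame of dish between 0.01 and 0.045 m and z of chew3_center in the frame of dish between 0.01 and 0.045 m and linear speed of each of chew1, chew2, chew3 below 0.03 m/s and linear speed of dish below 0.02 m/s and horizontal distance between dish and outlet below 0.035 m and height (world z) of dish below 0.004 m and angle between dish's own z axis and vertical below 0.08 rad and value of joint rocker below 0.04 rad); the robot touches nothing.
It fails at once if the dish is lifted off the counter (over 12 mm) or tipped (over 0.3 rad) (height (world z) of dish above 0.012 m or angle between dish's own z axis and vertical above 0.3 rad).
It fails at once if the robot touches a chew (contact force between any of the fingers, the arm and chew1 above 0.3 N or contact force between any of the fingers, the arm and chew2 above 0.3 N or contact force between any of the fingers, the arm and chew3 above 0.3 N).
It fails at once if the bottle, glass or spoon is shifted by over 20 mm or the bottle or glass tipped (distance of any of bottle, glass, spoon from where it was at the start of the episode above 0.02 m or angle between any of bottle, glass's own z axis and vertical above 0.3 rad).
It also fails if it takes over 48 s, if anything falls off the work surface, if the arm or the gripper's body presses on something with over 40 N, if the wrist force passes 120 N, or if a joint passes its speed limit or range.

## Working session

There is one attempt and no reset: what is moved stays moved. The work goes in short steps, Python scripts to look and compute and a tool call to move; the robot and the scene stay as the last step left them, time stands still between calls to the robot, and variables do not carry over. Pictures are saved under pics/ and viewed, and the job is handed in when it is done.

Besides the shell and the picture viewer there is one more tool, called after "Call:" by a JSON object that holds its "name" and its "arguments". send_rows: Moves the arm, as the interface text tells. Its arguments: {"type":"object","properties":{"moves":{"type":"array"},"newtons":{"type":"number"}},"required":["moves"]}

```bash
mkdir -p pics; ls; cat > h.py <<'E'
import numpy as np, cv2, pickle
from workcell import manip, viewer, ticket
def grab(n,tag):
    d=viewer.get_image(n); cv2.imwrite(f'pics/{tag}.png',d['image'][:,:,::-1]); pickle.dump(d,open(f'{tag}.pkl','wb')); return d
def load(tag): return pickle.load(open(f'{tag}.pkl','rb'))
def ray(d,u,v,z):
    T=np.linalg.inv(d['world_to_cam']); r=T[:3,:3]@np.array([(u-d['cx'])/d['fx'],(v-d['cy'])/d['fy'],1]); o=T[:3,3]
    return o+r*(z-o[2])/r[2]
def cloud(d):
    T=np.linalg.inv(d['world_to_cam']); v,u=np.mgrid[:480,:640]; Z=d['depth']
    P=np.stack([(u-d['cx'])/d['fx']*Z,(v-d['cy'])/d['fy']*Z,Z],-1)
    P=P@T[:3,:3].T+T[:3,3]; P[Z<=0]=np.nan; return P
def proj(d,p):
    c=d['world_to_cam']@np.r_[p,1]; return d['fx']*c[0]/c[2]+d['cx'],d['fy']*c[1]/c[2]+d['cy']
E
python3 - <<'E'
from h import *
for n in ('scene','top'):
    grab(n,n+'0')
s=manip.state(); print(s); print(manip.grip_point_offset)
E
```

```text
pics
{'time_s': 0.1, 'qpos': array([-1.31997905e+00,  3.42678986e-01,  1.52490691e+00, -5.04087700e-06,
        1.27539429e+00, -1.45967387e-01]), 'joint_velocities': array([ 8.81141589e-04, -4.63357191e-04, -2.59838568e-03, -1.34524768e-03,
        8.03727184e-04,  9.21295359e-05]), 'effort': array([ 1.41674180e-03, -4.34450305e+01, -2.46489984e+01, -5.44276389e-06,
        4.65334364e-03,  2.82998388e-05]), 'ee_pos': array([ 0.20283622, -0.48385586,  0.23068708]), 'tool_rot': array([ 8.32602997e-01, -5.53869812e-01, -5.17211762e-04, -4.62394827e-04]), 'ft_force': array([-0.72473331,  0.28414014,  0.41835769]), 'ft_torque': array([-0.03912339, -0.05956267,  0.03226832]), 'grip_width': 0.08560749185019888}
0.0187
```

View pics/scene0.png

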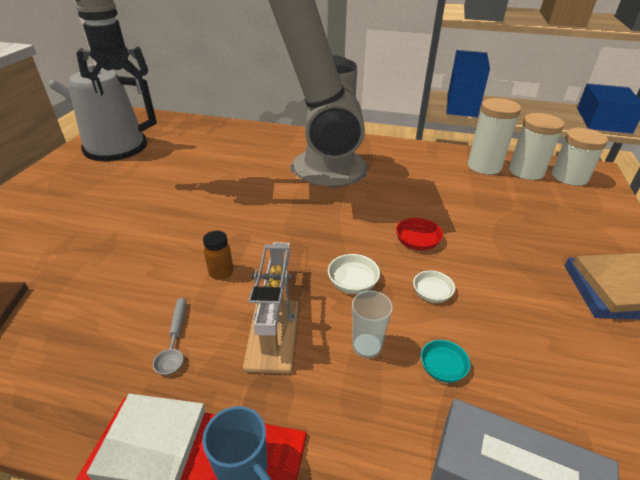

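View pics/top0.png

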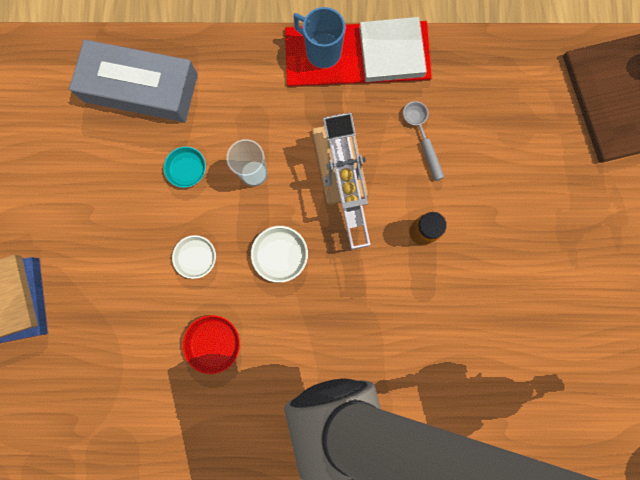

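Candidates for the dish in the top view: large white at (279,254), small white at (194,257), red at (211,345) and turquoise at (185,167). The description (white, the larger one) picks (279,254). The dispenser's thumb plate is at (340,125), its spout at (358,232), and the bottle at (430,227).

```bash
python3 - <<'E'
from h import *
d=load('top0'); P=cloud(d); im=d['image'].astype(int)
print(np.linalg.inv(d['world_to_cam'])[:3].round(3))
hsv=cv2.cvtColor(d['image'],cv2.COLOR_RGB2HSV)
m=((hsv[...,1]<60)&(hsv[...,2]>150)).astype(np.uint8)
n,l,st,c=cv2.connectedComponentsWithStats(m)
for i in range(1,n):
    if st[i,4]>300 and st[i,1]>180:
        cs,_=cv2.findContours((l==i).astype(np.uint8),0,2); k=max(cs,key=cv2.contourArea)
        (u,v),r=cv2.minEnclosingCircle(k); e=cv2.fitEllipse(k)
        print(st[i],(u,v,r),e, 'rim',ray(d,e[0][0],e[0][1],.024).round(4), 'diam',e[1][0]/d['fx']*(np.linalg.inv(d['world_to_cam'])[2,3]-.024), np.nanmedian(P[l==i],0).round(3))
# black plate
v,u=np.mgrid[:480,:640]
b=(im.max(2)<70)&(u>310)&(u<370)&(v>105)&(v<145)
ctr=max(cv2.findContours(b.astype(np.uint8),0,2)[0],key=cv2.contourArea)
R=cv2.minAreaRect(ctr);M=cv2.moments(ctr);cu,cv_=M['m10']/M['m00'],M['m01']/M['m00'];print('plate',R,cu,cv_,'ray .143',ray(d,cu,cv_,.143).round(4),'depth',np.nanmedian(P[b],0).round(4))
pts=P[b]; print(np.percentile(pts,[2,98],axis=0).round(4))
# points by height in the dispenser area
reg=(u>300)&(u<385)&(v>100)&(v<260)
for lo,hi in ((.015,.045),(.06,.082),(.1,.135),(.135,.16)):
    q=reg&(P[...,2]>lo)&(P[...,2]<hi); print(lo,hi,q.sum(), np.nanpercentile(P[q],[1,50,99],axis=0).round(4).tolist())
cr=d['image'][90:300,150:460]; cv2.imwrite('pics/crop0.png',cv2.resize(cr[:,:,::-1],None,fx=2.5,fy=2.5,interpolation=2))
E
```

```text
[[ 0.008 -0.991  0.133  0.37 ]
 [-1.    -0.007  0.009  0.069]
 [-0.008 -0.133 -0.991  0.903]]
[ 251  226   57   56 2371] (278.8304443359375, 253.6552734375, 28.514982223510742) ((278.7903747558594, 253.71739196777344), (55.31319808959961, 56.30239486694336), 68.76094818115234) rim [0.4518 0.1534 0.024 ] diam 0.10593886406936304 [0.453 0.158 0.005]
[ 172  236   44   43 1459] (193.39915466308594, 256.558837890625, 22.076778411865234) ((193.47402954101562, 256.6554870605469), (41.78500747680664, 43.53225326538086), 59.0244026184082) rim [0.445  0.3176 0.024 ] diam 0.08002893305955977 [0.446 0.324 0.004]
plate ((338.98077392578125, 125.90385437011719), (18.63102912902832, 23.926164627075195), 78.69007110595703) 338.94924888347543 125.88591149005278 ray .143 [0.6628 0.0424 0.143 ] depth [0.6629 0.0423 0.1421]
[[0.6464 0.0215 0.1387]
 [0.6797 0.063  0.1461]]
0.015 0.045 682 [[0.4456, -0.0138, 0.015], [0.6101, 0.0614, 0.0163], [0.7066, 0.1093, 0.0411]]
0.06 0.082 844 [[0.4601, -0.0134, 0.0604], [0.5829, 0.0251, 0.0754], [0.6621, 0.0526, 0.0818]]
0.1 0.135 669 [[0.524, -0.0054, 0.1028], [0.5966, 0.0207, 0.1247], [0.653, 0.0612, 0.1348]]
0.135 0.16 659 [[0.6414, 0.0159, 0.1353], [0.6628, 0.0421, 0.1415], [0.6851, 0.0665, 0.1463]]
```

View pics/crop0.png

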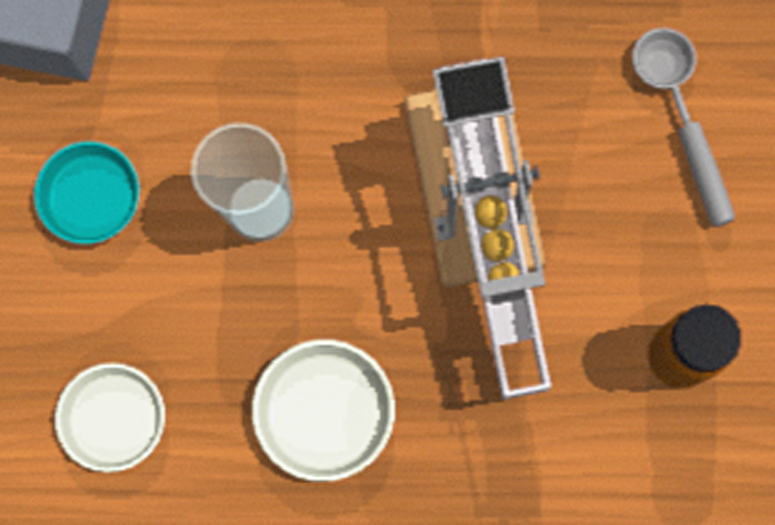

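The crop confirms the larger white dish at (279,254). The open outlet frame is at about full-image (358,236), and the chews sit behind the gate at (346,175–200).

```bash
python3 - <<'E'
from h import *
d=load('top0'); P=cloud(d)
cor=[(492,341),(537,333),(549,387),(505,396)]
c=np.array([ray(d,150+a/2.5,90+b/2.5,.077) for a,b in cor]); print(c.round(4)); 
o=c.mean(0); print('outlet',o, 'sides',[np.linalg.norm(c[i]-c[(i+1)%4]).round(4) for i in range(4)])
t=np.array([.6628,.0424]); ax=t-o[:2]; print('len',np.linalg.norm(ax),'ang',np.degrees(np.arctan2(ax[1],ax[0])))
# pin heads (129mm brackets) 
a=ray(d,150+448/2.5,90+190/2.5,.121);b=ray(d,150+534/2.5,90+173/2.5,.121); print('pin',a,b,(a+b)/2,np.linalg.norm(a-b))
# plate orientation and edge
hsv=cv2.cvtColor(d['image'],cv2.COLOR_RGB2HSV)
# principal axis of high lever points
u0=ax/np.linalg.norm(ax); n0=np.array([-u0[1],u0[0]]); 
v,u=np.mgrid[:480,:640]
reg=(u>310)&(u<385)&(v>100)&(v<260)&(P[...,2]>.06)
X=P[reg]; s=(X[:,:2]-t)@u0; w=(X[:,:2]-t)@n0
for lo,hi in ((-.22,-.19),(-.19,-.16),(-.16,-.14),(-.14,-.12),(-.12,-.1),(-.1,-.08),(-.08,-.05),(-.05,-.03),(-.03,-.01),(-.01,.01),(.01,.03)):
    q=(s>lo)&(s<hi)
    if q.sum()>5: print(lo,hi,q.sum(),np.percentile(w[q],[3,50,97]).round(4),np.percentile(X[q,2],[5,50,95]).round(3))
print('s range',np.percentile(s,[0.5,99.5]))
for nm,z,uv in (('bottle cap',.095,(432,225)),('glass rim',.11,(246,158))): print(nm,ray(d,*uv,z))
E
```

```text
[[ 0.4976  0.0254  0.077 ]
 [ 0.5037 -0.0073  0.077 ]
 [ 0.4642 -0.0158  0.077 ]
 [ 0.4574  0.0161  0.077 ]]
outlet [0.48071268 0.00460121 0.077     ] sides [np.float64(0.0333), np.float64(0.0404), np.float64(0.0326), np.float64(0.0413)]
len 0.18596919352958294 ang 11.727249712224165
pin [0.59779504 0.05856559 0.121     ] [ 0.61042425 -0.0018066   0.121     ] [0.60410965 0.0283795  0.121     ] 0.06167898627579999
-0.22 -0.19 81 [-0.0171 -0.0012  0.0157] [0.063 0.076 0.078]
-0.19 -0.16 81 [-0.0176 -0.0147  0.0157] [0.062 0.075 0.079]
-0.16 -0.14 91 [-0.0178 -0.0041  0.0157] [0.06  0.071 0.081]
-0.14 -0.12 290 [-0.0217 -0.0011  0.0201] [0.062 0.124 0.127]
-0.12 -0.1 246 [-0.0221 -0.0019  0.0204] [0.064 0.085 0.125]
-0.1 -0.08 234 [-0.0222 -0.0015  0.0204] [0.068 0.088 0.125]
-0.08 -0.05 559 [-0.0287 -0.0017  0.0269] [0.07  0.108 0.127]
-0.05 -0.03 181 [-0.0226 -0.0049  0.0205] [0.073 0.082 0.132]
-0.03 -0.01 402 [-0.0227 -0.0029  0.0207] [0.075 0.129 0.141]
-0.01 0.01 417 [-0.0242 -0.0012  0.0219] [0.079 0.141 0.145]
0.01 0.03 159 [-0.0249 -0.0009  0.0224] [0.14  0.143 0.146]
s range [-0.20575167  0.01986182]
bottle cap [ 0.49830159 -0.12506593  0.095     ]
glass rim [0.61490695 0.20705477 0.11      ]
```

Call:
{"name": "send_rows", "arguments": {"moves": [0.022,0.033,0,4,60,0.022,0.033,0,4,60,0.022,0.033,0,4,60,0.022,0.033,0,4,60,0.022,0.033,0,4,60,0.022,0.033,0,4,60,0.022,0.033,0,4,60,0.022,0.033,0,4,60,0.022,0.033,0,4,60,0.022,0.033,0,4,60]}}

```text
time_s: 0.93
ee_pos: [0.4234, -0.1523, 0.2312]
tool_rot: [0.972, -0.234, -0.0, 0.0]
ft_force: [0.6, -0.2, -0.3]
grip_width: 0.0514
```

Call:
{"name": "send_rows", "arguments": {"moves": [0.001,0.039,0,4,60,0.001,0.039,0,4,60,0.001,0.039,0,4,60,0.001,0.039,0,4,60,0.001,0.039,0,4,60,0.001,0.039,0,4,60,0.001,0.039,0,4,60,0.001,0.039,0,4,60,0.001,0.039,0,4,60,0.001,0.039,0,3,60]}}

```text
time_s: 1.77
ee_pos: [0.4323, 0.2377, 0.2311]
tool_rot: [0.995, 0.104, -0.0, 0.0]
ft_force: [0.9, -0.7, -0.6]
grip_width: 0.0513
```

Call:
{"name": "send_rows", "arguments": {"moves": [0,0,-0.03,0,60,0,0,-0.03,0,60,0,0,-0.03,0,60,0,0,-0.03,0,60,0,0,-0.03,0,60,0,0,-0.03,0,60,0,0,-0.02,0,60,0,0,-0.01,0,60,0,0,-0.006,0,60,0,0,-0.004,0,60]}}

```text
time_s: 2.6
ee_pos: [0.4331, 0.2358, 0.0111]
tool_rot: [0.995, 0.102, -0.0, 0.0]
ft_force: [0.7, -0.3, -0.2]
grip_width: 0.051
```

```bash
python3 - <<'E'
from h import *
grab('scene','scene1'); s=manip.state(); print(s['ee_pos'],s['ft_force'])
d=grab('top','top1')
n=(-.203,.979);p=s['ee_pos']
for q in ((.4518,.1534,.0),): print(proj(d,np.array([p[0],p[1],.02])))
E
```

```text
[0.43308517 0.23583038 0.01101641] [-0.16080945 -0.08051625 -0.39935274]
(np.float64(236.10733322020323), np.float64(263.27052460189645))
```

View pics/scene1.png

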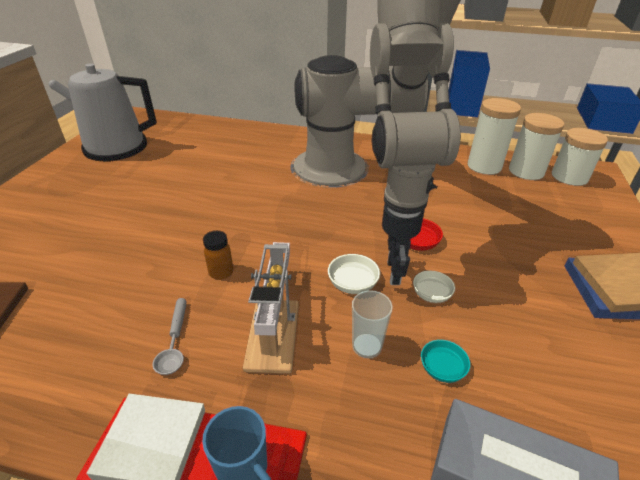

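Call:
{"name": "send_rows", "arguments": {"moves": [0.002,-0.01,0,0,60,0.003,-0.0147,0,0,60,0.003,-0.0147,0,0,60,0.003,-0.0147,0,0,60,0.003,-0.0147,0,0,60,0.003,-0.0147,0,0,60,0.003,-0.0147,0,0,60,0.003,-0.0147,0,0,60,0.0025,-0.012,0,0,60,0.0015,-0.007,0,0,60]}}

```text
time_s: 3.53
ee_pos: [0.4609, 0.1023, 0.0124]
tool_rot: [0.995, 0.102, 0.001, 0.0]
ft_force: [-0.0, 0.7, 1.3]
grip_width: 0.0507
```

```bash
python3 - <<'E'
from h import *
d=grab('top','top2'); grab('scene','scene2');s=manip.state(); print(s['ee_pos'],s['ft_force'])
cv2.imwrite('pics/crop2.png',cv2.resize(d['image'][90:300,150:460,::-1],None,fx=2.5,fy=2.5,interpolation=2))
E
```

```text
[0.46075632 0.10271752 0.01215655] [-0.66411637 -0.48827501  0.3725554 ]
```

View pics/crop2.png

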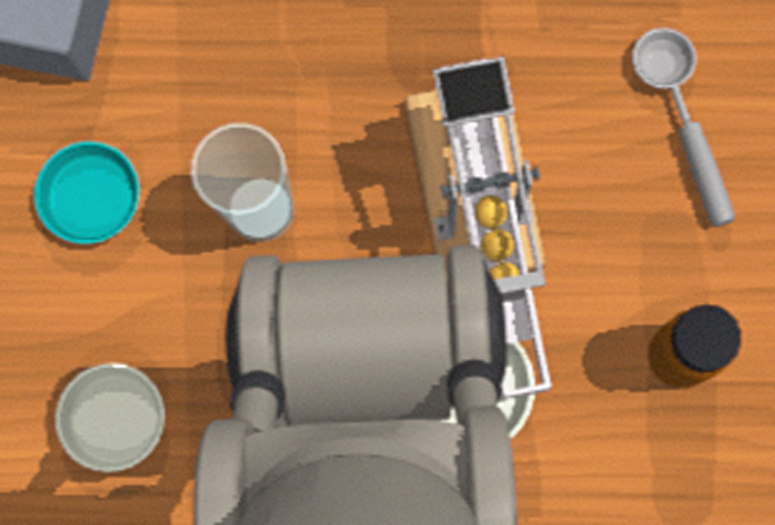

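View pics/scene2.png

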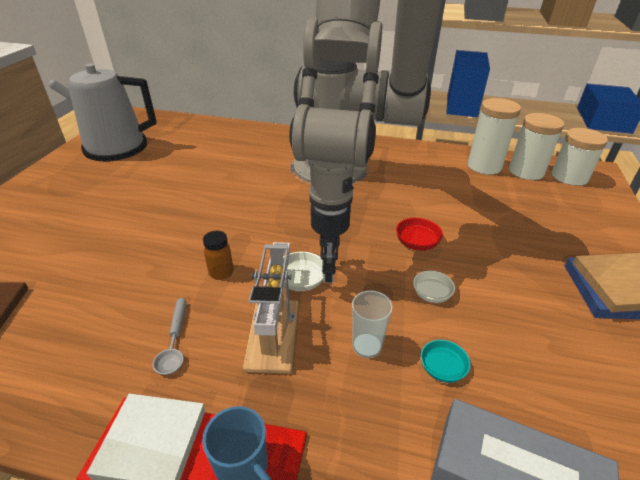

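```bash
cat >> h.py <<'E'
from scipy.optimize import least_squares
O=np.array([.481,.004]);U=np.array([.979,.203]);N=np.array([-.203,.979])
E
python3 - <<'E'
from h import *
d=load('top2'); P=cloud(d); hsv=cv2.cvtColor(d['image'],cv2.COLOR_RGB2HSV)
m=(hsv[...,1]<70)&(hsv[...,2]>140)
pts=[]
for v in range(243,268):   # below the spout frame: rightmost white pixel per row
    us=np.where(m[v,335:375])[0]
    if len(us): u=335+us.max(); pts.append(ray(d,u+.5,v,.024)[:2]); print(v,u,pts[-1].round(4))
pts=np.array(pts)
f=lambda c:np.hypot(*(pts-c).T)-.054
r=least_squares(f,[.465,.04],loss='soft_l1',f_scale=.001); print(r.x,np.abs(r.fun).max()); e=r.x-O; print('lat',e@N,'along',e@U)
t=manip.state()['ee_pos'][:2]-r.x; print('tcp rel dish lat',t@N,'along',t@U)
E
```

```text
243 369 [ 0.4737 -0.021 ]
244 369 [ 0.4718 -0.021 ]
245 369 [ 0.4698 -0.021 ]
246 367 [ 0.4679 -0.0171]
247 363 [ 0.4659 -0.0094]
248 363 [ 0.4639 -0.0094]
249 363 [ 0.462  -0.0094]
250 362 [ 0.46   -0.0075]
251 362 [ 0.4581 -0.0075]
252 362 [ 0.4562 -0.0075]
253 362 [ 0.4543 -0.0075]
254 361 [ 0.4523 -0.0055]
255 361 [ 0.4504 -0.0055]
256 360 [ 0.4485 -0.0036]
257 360 [ 0.4465 -0.0036]
258 359 [ 0.4446 -0.0017]
259 359 [ 0.4427 -0.0016]
260 358 [4.407e-01 3.000e-04]
261 357 [0.4388 0.0022]
262 356 [0.4369 0.0041]
263 355 [0.4349 0.006 ]
264 355 [0.433 0.006]
265 353 [0.4311 0.0099]
266 353 [0.4292 0.0099]
267 353 [0.4272 0.0099]
[0.47378116 0.04300812] 0.01013187231997887
lat 0.03965437705370563 along 0.0008514047095984352
tcp rel dish lat 0.06109953826184832 along -0.0006303116870821217
```

Call:
{"name": "send_rows", "arguments": {"moves": [0.001,-0.0049,0,0,60,0.001,-0.0049,0,0,60,0.001,-0.0049,0,0,60,0.001,-0.0049,0,0,60,0.001,-0.0049,0,0,60,0.0008,-0.0039,0,0,60,0.0004,-0.002,0,0,60,0.0004,-0.002,0,0,60,0,0,0,0,60,0,0,0,0,60]}}

```text
time_s: 4.47
ee_pos: [0.4665, 0.0713, 0.0113]
tool_rot: [0.995, 0.102, -0.0, 0.0]
ft_force: [-0.2, -0.5, 0.2]
grip_width: 0.0512
```

```bash
python3 - <<'E'
from h import *
s=manip.state(); e=s['ee_pos'][:2]-O; print('tcp lat',e@N,e@U,s['ee_pos'],s['ft_force'],s['ft_torque'])
E
```

```text
tcp lat 0.06881124041540171 -0.0005039978154180564 [0.46653284 0.07128744 0.01125098] [-0.15361559 -0.48385308  0.16032225] [ 0.07676663 -0.03319532 -0.00693734]
```

Now I back off sideways the way I came, then rise and measure the dish.

Call:
{"name": "send_rows", "arguments": {"moves": [-0.001,0.005,0,0,60,-0.002,0.01,0,0,60,-0.004,0.02,0,0,60,-0.004,0.02,0,0,60,-0.004,0.02,0.005,0,60,0,0,0.03,0,40,0,0,0.04,0,20,0,0,0.04,0,0,0,0,0.04,0,0,0,0,0.04,0,0]}}

```text
time_s: 5.3
ee_pos: [0.4505, 0.1474, 0.2083]
tool_rot: [0.995, 0.103, -0.0, 0.0]
ft_force: [1.4, -0.1, 0.6]
grip_width: -0.0002
```

```bash
python3 - <<'E'
from h import *
d=grab('top','top3'); grab('scene','scene3');s=manip.state(); print(s['ee_pos'],s['ft_force'])
cv2.imwrite('pics/crop3.png',cv2.resize(d['image'][90:300,150:460,::-1],None,fx=2.5,fy=2.5,interpolation=2))
E
```

```text
[0.45438193 0.14798105 0.21258149] [-0.13664011 -0.04882975 -0.9740346 ]
```

View pics/crop3.png

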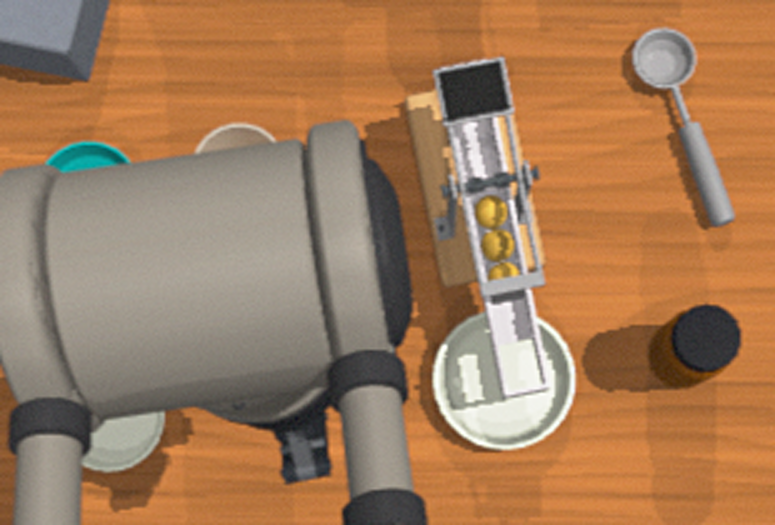

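View pics/scene3.png

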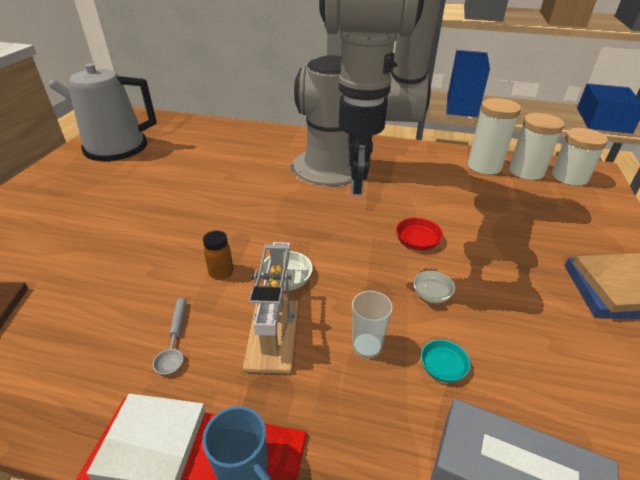

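The dish is now under the spout, with its rim circle at about pixel (352,242) in the top view. I'll measure it.

```bash
python3 - <<'E'
from h import *
d=load('top3'); hsv=cv2.cvtColor(d['image'],cv2.COLOR_RGB2HSV)
m=((hsv[...,1]<70)&(hsv[...,2]>110)).astype(np.uint8)
v,u=np.mgrid[:480,:640]; m[(v<228)|(v>275)|(u<318)|(u>385)]=0
k=max(cv2.findContours(m,0,2)[0],key=cv2.contourArea)[:,0]
k=k[k[:,1]>229]; pts=np.array([ray(d,a,b,.024)[:2] for a,b in k])
r=least_squares(lambda c:np.hypot(*(pts-c[:2]).T)-c[2],[.47,.02,.054],loss='soft_l1',f_scale=.001)
e=r.x[:2]-O; print(r.x,'lat',e@N,'along',e@U,np.median(np.abs(r.fun)))
s=manip.state(); t=np.array([.6628,.0424]); print('to plate',t-s['ee_pos'][:2],s['ee_pos'])
E
```

```text
[0.47781533 0.01448497 0.05439905] lat 0.010911268851249784 along -0.0009893397432416103 0.0005837345412882042
to plate [ 0.20841807 -0.10558105] [0.45438193 0.14798105 0.21258149]
```

Call:
{"name": "send_rows", "arguments": {"moves": [-0.004,-0.001,-0.02,0,60,-0.003,0,-0.03,0,60,0,0,-0.03,0,60,0,0,-0.03,0,60,0,0,-0.03,0,60,0,0,-0.03,0,60,0,0,-0.015,0,60,0,0,-0.01,0,60,0,0,-0.006,0,60,0,0,0,0,60]}}

```text
time_s: 6.23
ee_pos: [0.4432, 0.1458, 0.0039]
tool_rot: [0.995, 0.102, -0.002, 0.0]
ft_force: [-1.1, 0.5, 0.5]
grip_width: 0.0513
```

```bash
python3 - <<'E'
from h import *
s=manip.state(); e=s['ee_pos'][:2]-O; print('tcp lat',e@N,e@U,s['ee_pos'],s['ft_force'],s['grip_width'])
E
```

```text
tcp lat 0.14652880483876773 -0.00826216268037878 [0.44315275 0.14582412 0.00385475] [-1.10588271  0.5280387   0.54436264] 0.05128879390753008
```

Call:
{"name": "send_rows", "arguments": {"moves": [0.003,0,0.006,0,60,0.003,-0.0147,0,0,60,0.003,-0.0147,0,0,60,0.003,-0.0147,0,0,60,0.002,-0.01,0,0,60,0.001,-0.006,0,0,60,0.001,-0.005,0,0,60,0.001,-0.005,0,0,60,0.001,-0.004,0,0,60,0,-0.002,0,0,60]}}

```text
time_s: 7.07
ee_pos: [0.4628, 0.0693, 0.0114]
tool_rot: [0.995, 0.102, 0.0, -0.0]
ft_force: [0.2, 1.4, 0.6]
grip_width: 0.0514
```

```bash
python3 - <<'E'
from h import *
s=manip.state(); e=s['ee_pos'][:2]-O; print('tcp lat',e@N,e@U,s['ee_pos'],s['ft_force'],s['grip_width'])
E
```

```text
tcp lat 0.06759073627686503 -0.004546430911252239 [0.46282176 0.06927125 0.01144776] [0.16078399 1.44690188 0.60989222] 0.0513660116554276
```

Call:
{"name": "send_rows", "arguments": {"moves": [0.0004,-0.002,0,0,60,0.0004,-0.002,0,0,60,0.0002,-0.001,0,0,60,0,0,0,0,60,0,0,0,0,60,-0.001,0.004,0,0,60,-0.002,0.01,0,0,60,-0.004,0.02,0,0,60,-0.004,0.02,0,0,60,-0.004,0.02,0.01,0,60]}}

```text
time_s: 7.9
ee_pos: [0.4467, 0.1395, 0.0201]
tool_rot: [0.995, 0.102, -0.002, 0.0]
ft_force: [-0.7, -0.5, 0.2]
grip_width: 0.0514
```

Call:
{"name": "send_rows", "arguments": {"moves": [0,0.005,0.03,0,40,0,0,0.04,0,20,0,0,0.04,0,0,0,0,0.04,0,0,0,0,0.04,0,0,0,0,0.03,0,0,0,0,0,0,0,0,0,0,0,0,0,0,0,0,0,0,0,0,0,0]}}

```text
time_s: 8.73
ee_pos: [0.4474, 0.1435, 0.2397]
tool_rot: [0.995, 0.102, -0.002, 0.0]
ft_force: [0.3, 0.1, 0.1]
grip_width: 0.0001
```

```bash
python3 - <<'E'
from h import *
d=grab('top','top4')
cv2.imwrite('pics/crop4.png',cv2.resize(d['image'][90:300,150:460,::-1],None,fx=2.5,fy=2.5,interpolation=2))
hsv=cv2.cvtColor(d['image'],cv2.COLOR_RGB2HSV)
m=((hsv[...,1]<70)&(hsv[...,2]>110)).astype(np.uint8)
v,u=np.mgrid[:480,:640]; m[(v<228)|(v>275)|(u<318)|(u>390)]=0
k=max(cv2.findContours(m,0,2)[0],key=cv2.contourArea)[:,0]
k=k[k[:,1]>229]; pts=np.array([ray(d,a,b,.024)[:2] for a,b in k])
r=least_squares(lambda c:np.hypot(*(pts-c[:2]).T)-c[2],[.47,.01,.054],loss='soft_l1',f_scale=.001)
e=r.x[:2]-O; print(r.x,'lat',e@N,'along',e@U,np.median(np.abs(r.fun)))
s=manip.state(); t=np.array([.6628,.0424]); print('to plate',t-s['ee_pos'][:2],s['ee_pos'],s['time_s'],s['grip_width'],s['qpos'])
E
```

```text
[0.47705306 0.00713211 0.05445819] lat 0.0038675645674651105 along -0.0032282387684849268 0.0004607102602866772
to plate [ 0.21524373 -0.10105531] [0.44755627 0.14345531 0.23966956] 8.7833 0.0001243335327980002 [ 1.46916339e-01  2.35981188e-01  1.65006000e+00 -2.39438184e-05
  1.25902602e+00 -5.80305246e-02]
```

View pics/crop4.png

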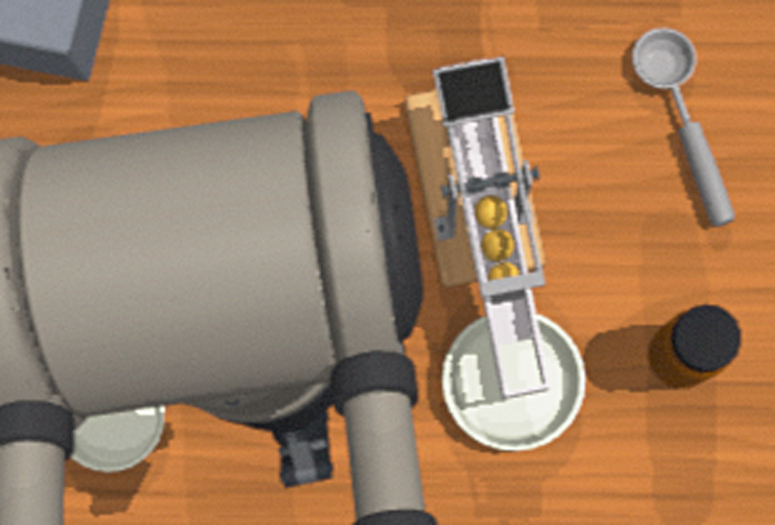

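Call:
{"name": "send_rows", "arguments": {"moves": [0.0218,-0.0101,0,0,0,0.0218,-0.0101,0,0,0,0.0218,-0.0101,0,0,0,0.0218,-0.0101,0,0,0,0.0218,-0.0101,0,0,0,0.0218,-0.0101,0,0,0,0.0218,-0.0101,0,0,0,0.0218,-0.0101,0,0,0,0.0218,-0.0101,0,0,0,0.0218,-0.0101,0,0,0]}}

```text
time_s: 9.62
ee_pos: [0.667, 0.0418, 0.2392]
tool_rot: [0.995, 0.102, -0.002, -0.0]
ft_force: [0.2, 0.5, -0.1]
grip_width: 0.0001
```

Call:
{"name": "send_rows", "arguments": {"moves": [0,0,-0.02,0,0,0,0,-0.02,0,0,0,0,-0.02,0,0,0,0,-0.01,0,0,0,0,-0.005,0,0,0,0,-0.005,0,0,0,0,0,0,0,0,0,0,0,0,0,0,0,0,0,0,0,0,0,0]}}

```text
time_s: 10.45
ee_pos: [0.667, 0.0424, 0.1625]
tool_rot: [0.995, 0.102, 0.001, 0.0]
ft_force: [-0.3, -0.6, -0.1]
grip_width: 0.0002
```

```bash
python3 - <<'E'
from h import *
d=grab('scene','scene5'); grab('wrist','wrist5'); s=manip.state(); print(s['ee_pos'],s['ft_force'],s['time_s'],(s['ee_pos'][:2]-O)@N,(s['ee_pos'][:2]-O)@U)
print(proj(d,s['ee_pos']))
cv2.imwrite('pics/crop5.png',cv2.resize(d['image'][180:390,190:400,::-1],None,fx=2.8,fy=2.8,interpolation=2))
E
```

```text
[0.66677829 0.04240566 0.1621383 ] [-1.01318691  0.37290458 -0.20834503] 10.55 -0.00011384774929605752 0.18967329364033597
(np.float64(264.140989307925), np.float64(286.46116038904484))
```

View pics/crop5.png

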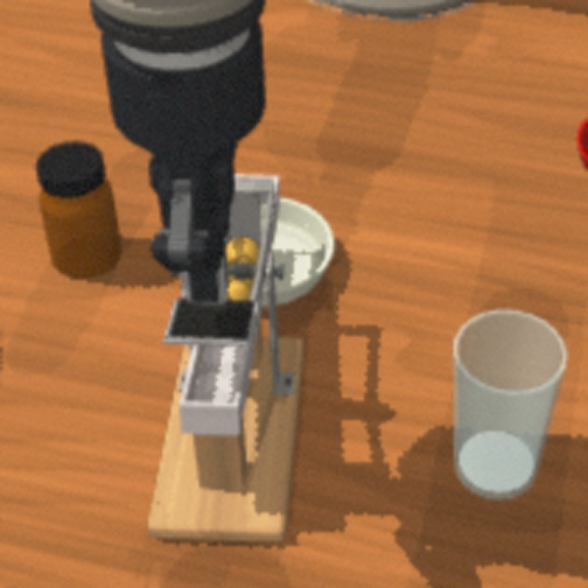

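Call:
{"name": "send_rows", "arguments": {"moves": [0,0,-0.005,0,0,0,0,-0.005,0,0,0,0,-0.004,0,0,0,0,-0.004,0,0,0,0,-0.004,0,0,0,0,-0.004,0,0,0,0,-0.003,0,0,0,0,-0.003,0,0,0,0,-0.002,0,0,0,0,-0.002,0,0]}}

```text
time_s: 11.38
ee_pos: [0.6672, 0.0425, 0.1257]
tool_rot: [0.995, 0.102, 0.001, 0.0]
ft_force: [3.5, 1.3, 4.1]
grip_width: 0.0
```

```bash
python3 - <<'E'
from h import *
s=manip.state(); print(s['ee_pos'],s['ft_force'],s['time_s'],s['ft_torque'])
E
```

```text
[0.66723989 0.0424587  0.12569806] [3.48232365 1.25957521 4.13890242] 11.3833 [ 0.15705404 -0.63964941 -0.03636048]
```

Call:
{"name": "send_rows", "arguments": {"moves": [0,0,-0.001,0,0,0,0,-0.001,0,0,0,0,0,0,0,0,0,0,0,0,0,0,0,0,0,0,0,0,0,0,0,0,0,0,0,0,0,0,0,0,0,0,0,0,0,0,0,0,0,0]}}

```text
time_s: 12.22
ee_pos: [0.6667, 0.0424, 0.1235]
tool_rot: [0.995, 0.102, 0.0, 0.0]
ft_force: [4.3, -0.0, 5.3]
grip_width: 0.0001
```

```bash
python3 - <<'E'
from h import *
d=grab('scene','scene6'); t=grab('top','top6'); s=manip.state(); print(s['ee_pos'],s['ft_force'],s['time_s'])
a=cv2.resize(d['image'][180:390,190:400,::-1],(400,400),interpolation=2); b=cv2.resize(t['image'][100:290,290:480,::-1],(400,400),interpolation=2)
cv2.imwrite('pics/crop6.png',np.hstack([a,b]))
E
```

```text
[0.66668122 0.04235506 0.1234804 ] [4.62065977 0.88177662 5.58381634] 12.3167
```

View pics/crop6.png

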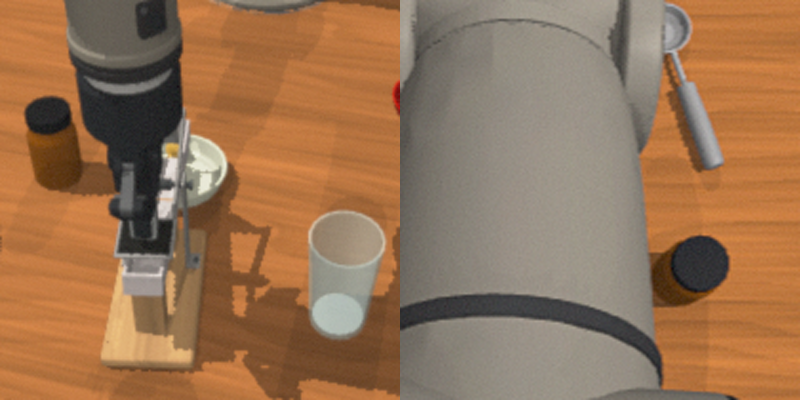

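Call:
{"name": "send_rows", "arguments": {"moves": [0,0,-0.001,0,0,0,0,-0.0005,0,0,0,0,0,0,0,0,0,0,0,0,0,0,0,0,0,0,0,0,0,0,0,0,0,0,0,0,0,0,0,0,0,0,0,0,0,0,0,0,0,0]}}

```text
time_s: 13.15
ee_pos: [0.6668, 0.0424, 0.1232]
tool_rot: [0.995, 0.102, 0.001, 0.0]
ft_force: [2.7, -0.4, 10.7]
grip_width: 0.0001
```

```bash
python3 - <<'E'
from h import *
d=grab('scene','scene7'); t=grab('wrist','wrist7'); s=manip.state(); print(s['ee_pos'],s['ft_force'],s['time_s'])
a=cv2.resize(d['image'][230:330,230:330,::-1],(480,480),interpolation=2)
cv2.imwrite('pics/crop7.png',a)
E
```

```text
[0.66678342 0.04236583 0.12316793] [ 2.40838243 -0.07730108 11.0886409 ] 13.25
```

View pics/crop7.png

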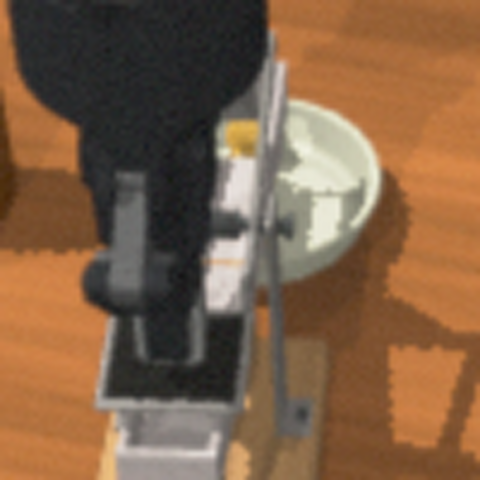

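View pics/wrist7.png

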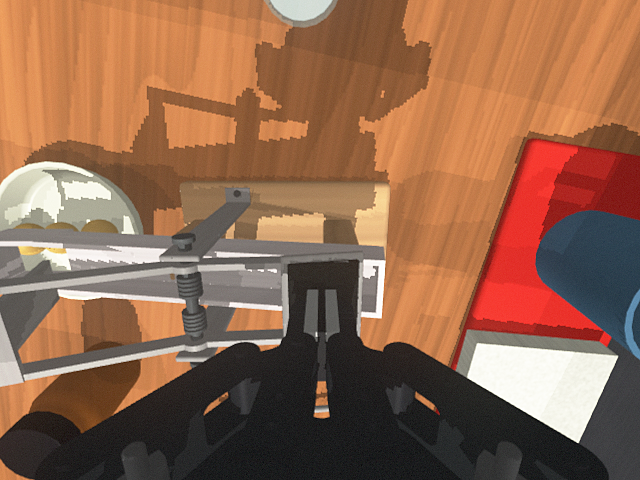

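The wrist view shows the track empty and three yellow chews in the dish at (25,230), (60,237) and (100,228). The lever is on its firm stop at 11 N. I'll release it gently.

Call:
{"name": "send_rows", "arguments": {"moves": [0,0,0.002,0,0,0,0,0.003,0,0,0,0,0.004,0,0,0,0,0.004,0,0,0,0,0.005,0,0,0,0,0.01,0,0,0,0,0.02,0,0,0,0,0.03,0,0,0,0,0.03,0,0,0,0,0.03,0,0]}}

```text
time_s: 14.08
ee_pos: [0.6657, 0.0425, 0.2609]
tool_rot: [0.995, 0.102, -0.001, -0.0]
ft_force: [1.5, -0.2, -0.8]
grip_width: 0.0002
```

Call:
{"name": "send_rows", "arguments": {"moves": [-0.005,0.04,0,0,0,-0.005,0.04,0,0,0,-0.005,0.04,0,0,0,-0.005,0.04,0,0,0,-0.005,0.04,0,0,0,-0.005,0.04,0,0,0,-0.005,0.04,0,0,0,0,0,0,0,0,0,0,0,0,0,0,0,0,0,0]}}

```text
time_s: 14.92
ee_pos: [0.6312, 0.3221, 0.2594]
tool_rot: [0.995, 0.102, -0.001, 0.0]
ft_force: [0.3, -0.7, -0.1]
grip_width: -0.0002
```

```bash
python3 - <<'E'
from h import *
d=grab('scene','scene8'); t=grab('top','top8'); s=manip.state(); print(s['ee_pos'],s['ft_force'],s['time_s'])
a=cv2.resize(d['image'][210:330,210:330,::-1],(400,400),interpolation=2); b=cv2.resize(t['image'][100:290,290:480,::-1],(400,400),interpolation=2)
cv2.imwrite('pics/crop8.png',np.hstack([a,b]))
hsv=cv2.cvtColor(t['image'],cv2.COLOR_RGB2HSV)
P=cloud(t); v,u=np.mgrid[:480,:640]
im=t['image'].astype(int); b=(im.max(2)<70)&(u>310)&(u<370)&(v>105)&(v<145); print('plate',np.nanmedian(P[b],0))
m=((hsv[...,1]<70)&(hsv[...,2]>110)).astype(np.uint8)
m[(v<228)|(v>275)|(u<318)|(u>390)]=0
k=max(cv2.findContours(m,0,2)[0],key=cv2.contourArea)[:,0]
k=k[k[:,1]>229]; pts=np.array([ray(t,a,b,.024)[:2] for a,b in k])
r=least_squares(lambda c:np.hypot(*(pts-c[:2]).T)-c[2],[.47,.01,.054],loss='soft_l1',f_scale=.001)
e=r.x[:2]-O; print(r.x,'lat',e@N,'along',e@U,np.median(np.abs(r.fun)))
E
```

```text
[0.63180904 0.32083792 0.25988007] [-0.31256304 -0.08927421  0.60039902] 15.0167
plate [0.66293781 0.04226614 0.14230674]
[0.4753217  0.00680589 0.05335924] lat 0.0038996607776571445 along -0.00498945977365015 0.000753243801192939
```

View pics/crop8.png

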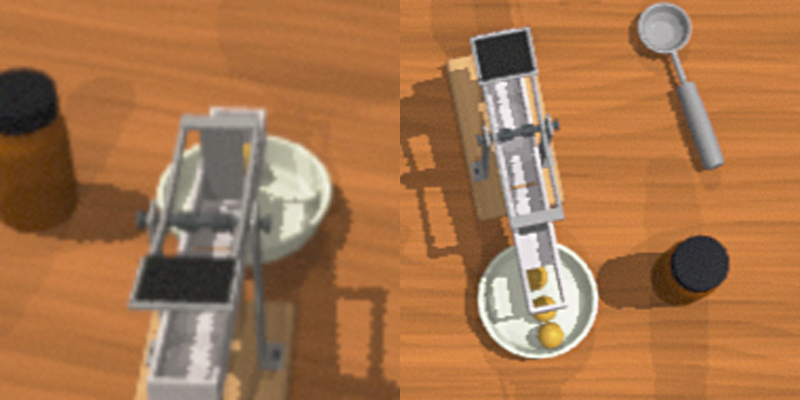

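```bash
python3 - <<'E'
from h import *
t=load('top8'); t2=grab('top','top9')
for d in (t,t2):
    h=cv2.cvtColor(d['image'],cv2.COLOR_RGB2HSV); m=((h[...,1]>150)&(h[...,0]>18)&(h[...,0]<32)&(h[...,2]>90)).astype(np.uint8); m[:222]=0;m[275:]=0;m[:,:325]=0;m[:,385:]=0
    n,l,s,c=cv2.connectedComponentsWithStats(m)
    for i in range(1,n):
        if s[i,4]>15:
            p=ray(d,*c[i],.018); print(s[i,4],c[i].round(1),p.round(4),'from dish',np.linalg.norm(p[:2]-[.4757,.007]).round(4))
    print()
E
```

```text
62 [354.8 231.7] [0.4963 0.0068 0.018 ] from dish 0.0206
23 [357.7 242.6] [0.475  0.0012 0.018 ] from dish 0.0058
129 [360.5 256.8] [ 0.4474 -0.004   0.018 ] from dish 0.0304

62 [354.8 231.7] [0.4963 0.0068 0.018 ] from dish 0.0206
23 [357.6 242.6] [0.475  0.0015 0.018 ] from dish 0.0056
127 [360.5 256.8] [ 0.4474 -0.0041  0.018 ] from dish 0.0304
```

Three chews are at rest, all within 31 mm of the dish's centre, and the lever is back up. The arm is clear, so I'm handing in.

```bash
python3 -c "
from workcell import ticket; print(ticket.sign_off())"
```

```text
the job is handed in; nothing more can be done
None
```

I slid the larger white dish under the outlet, pressed the thumb plate to its stop until all three chews had rolled out, let it up, and handed the job in at about 15 s. No verdict was reported.

- **Dish:** I pushed it with the half-open fingers. The first push left it 11 mm off centre, so I gave it one small corrective push. It ended about 6 mm from the outlet point.
- **Lever:** I pressed it with the shut fingers, reaching about 11 N at the stop and holding for over a second. After release the plate measured 142 mm high, the same as at the start, so the gate is shut.
- **Chews:** They lie about 21, 6 and 30 mm from the dish's centre. They had not moved between the last two pictures, though those were only about 0.05 s apart, and the spout partly hides two of them from above.
- **Other objects:** The bottle and spoon look unmoved in the last top view. I did not measure them or the glass again; the glass was last seen standing in place while the lever was held down.
- **Disagreement:** On the second approach the fingers went down to 4 mm instead of about 12 mm above the counter. They touched nothing, and I raised them before pushing.

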